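Let the waisted bur pot out of the lever dispenser

TASK

Two steel bur pots wait side by side behind the two gates of the dispenser. With closed fingertips press down the paddle of the lane that holds the waisted pot (the dumbbell-shaped one) so that its gate lifts, keep it down until the pot has rolled out into the catch tray, then let the paddle come back up so the gate shuts. Do not touch either pot or press the other paddle; the straight pot stays behind its gate, and leave the bowl, jar and standing pot where they are.

Things in the scene. Friction and masses are not known exactly. Their poses are not given: they have to be found in the camera images.
- dispenser: Aluminium dispenser fixed to the table: two open-topped chutes side by side. Origin at table level below the gates, midway between lanes; x points up the chutes (away from the robot), y to the left lane, z up. Lane centres y +-40 mm, 66 mm wide inside; walls 70 mm high, x -55 to +117. Black rubber floors fall to -x by 0.2 rad, 38 mm above the table at the gates (x = 0).
- tray (a point): Centre of the catch tray's floor, at x -112, y 0, z 13 mm of the dispenser, on the robot's side of the gates. The tray spans x -172 to -55 mm, y +-77 mm, with a divider between the lanes; rim 45 mm high; rubber floor falling slightly to -x.
- waisted_pot: Steel bur pot to be released, dumbbell-shaped: 60 mm long, a cap of 28 mm diameter and 13 mm length at each end, waist 12 mm thick. Origin at its centre, own y along its length. Starts lying across the left or the right lane against the gate, centre at x about +15, y about +40 (left) or -40 mm (right) of the dispenser. Rolls by itself into the tray once its gate is up.
- straight_pot: Straight steel bur pot, a plain cylinder 28 mm in diameter and 60 mm long, lying in the other lane against its gate; it must stay there. Origin at its centre, own y along its length.
- pin_left (a point): Middle of the left lever's pivot pin, at x -10, y +125, z 92 mm of the dispenser; the pin lies along its x. The lever is a steel bar along y; the paddle's centre is 60 mm outboard of the pin and 10 mm above it, the gate (a steel tongue 48 mm wide hanging over the lane) is centred 85 mm inboard. Posts beside the pin are 102 mm high.
- pin_right (a point): Middle of the right lever's pivot pin, at x -10, y -125, z 92 mm of the dispenser; the pin lies along its x. The lever is a steel bar along y; the paddle's centre is 60 mm outboard of the pin and 10 mm above it, the gate (a steel tongue 48 mm wide hanging over the lane) is centred 85 mm inboard. Posts beside the pin are 102 mm high.
- lever_left (a joint): Rocking lever of the left lane (dispenser's +y side). rad: 0 = at rest, gate down (a spring returns it when let go); grows as the outer end is pressed down and the gate at the inner end rises; hard stop 0.45. The pot is freed at about 0.3: press to 0.36 or more and stay about 1.5 s while it rolls out. Leave it near 0 for the lane not wanted.
- lever_right (a joint): Rocking lever of the right lane (dispenser's -y side). rad: 0 = at rest, gate down (a spring returns it when let go); grows as the outer end is pressed down and the gate at the inner end rises; hard stop 0.45. The pot is freed at about 0.3: press to 0.36 or more and stay about 1.5 s while it rolls out. Leave it near 0 for the lane not wanted.
- paddle_left (a point): Press paddle on the left lever's outer end: flat plate, black rubber top, 50 mm along the dispenser's x, 40 along its y, 6 thick. Origin: centre of its top face; at rest level, axes as the dispenser's, at x -10, y +185, z 102 mm of it. Tilts with the lever; its centre is 22 mm lower at 0.36 rad, 27 at the stop. Takes about 3 N at first, 6 N at the stop. Free space below and 25 mm around.
- paddle_right (a point): Press paddle on the right lever's outer end: flat plate, black rubber top, 50 mm along the dispenser's x, 40 along its y, 6 thick. Origin: centre of its top face; at rest level, axes as the dispenser's, at x -10, y -185, z 102 mm of it. Tilts with the lever; its centre is 22 mm lower at 0.36 rad, 27 at the stop. Takes about 3 N at first, 6 N at the stop. Free space below and 25 mm around.
- bowl: Bystander: open steel bowl, 90 mm across, 40 mm high, behind the dispenser. Origin under its centre.
- jar: Bystander: white plastic jar with cap, 48 mm diameter, 55 mm high, beside the catch tray on the left. Origin under its centre.
- upright_pot: Bystander: steel bur pot standing on end, 30 mm diameter, 59 mm high, on the right, farther from the robot than the right paddle. Origin under its centre.

How it is judged:
By the outcome, as a careful person would: the job done as asked, in the order asked, and still so for the second after the job is handed in, with the robot touching nothing.
It also fails if it takes over 32 s, if anything falls off the work surface, if the arm or the gripper's body presses on something with over 40 N, if the wrist force passes 120 N, or if a joint passes its speed limit or range.

ROBOT

A 7-joint arm with a two-finger parallel gripper is mounted at the origin on the work surface. World frame = base frame: x ahead of the robot, y to its left, z up, the work surface at z = 0. Lengths are in m, angles in rad, forces in N, time in s.
With the tool pointing down it reaches from about 0.4 to 0.85 m from the base axis. Payload 4.5 kg.
Tool frame: the origin (TCP) lies at the very end of the fingers, on their centre line; the grasp point (between the pads) lies 19 mm behind it; z points along the fingers, y is the line along which they close (so a half turn about z gives the same grasp; the last joint's range is limited). The gripper opens to 85 mm and grips with 20 to 120 N. Pads are 22 mm wide; open, the fingers measure 114 mm over their backs; the gripper's body (76 mm by 85 mm) begins 54 mm behind the grasp point. The pads swing forward as they close: fully open they stand 13 mm farther back than shut.
Start: joints at [-1.14, 0.689, -0.195, 1.565, 0.157, 0.902, -0.215], TCP at [0.242, 0.576, 0.206] pointing down, gripper open.
Joint ranges: [-3.01, 3.01], [-0.46, 2.08], [-1.47, 1.51], [0.13, 2.56], [-1, 4.14], [0.04, 2.09], [-2.66, 2.66]. Speed limits (rad/s): [2.57, 2.57, 3.14, 3.14, 3.14, 3.14, 3.14].

INTERFACE

Orientations are given as a 3x3 rotation matrix whose columns are the frame's x, y, z axes.
In Python, from workcell import robot gives the robot as it stands.
- The arm moves only by the shell command python3 -m creep 'ROWS' [FORCE]. ROWS is JSON, a list of rows, each an object with "delta_pos": the shift along the world's x, y, z in cm, a list of three; "turn": the turn, a rotation vector about the world's x, y, z in degrees, a list of three; "fingers": the finger opening in cm, from 0 to 8.54. A call has 1 to 20 rows; each row shifts and turns the commanded pose from where the row before left it; what a row does not reach is not made up. A row lasts 1/8 s, in which the tool goes at most 62.5 mm and 10.7 degrees, less where a joint would pass 70% of its speed; a pose out of reach is approached as far as the arm can. A call with a gripper value outside its range is refused whole. The fingers move at their own pace and stop on an object; FORCE is the grip in N (left out, the last holds). Time passes only in rows, so rows that do not move let the fingers close. It gives the time, the measured TCP pose, the force, the opening and the grip force at its end, in the units of the state.
- robot.get_obs(): the state, without advancing time (a new reading comes with each control period).
- robot.read_camera(name): name is "side" or "top"; returns (picture, depth): 400x640x3 uint8, red, green, blue; 400x640 float32, m along the optical axis (not along the pixel's ray), 0 where there is no reading.
- robot.get_calibration(name): a dict with "fx", "fy", "cx", "cy" (pixels), "dist_coeffs" ([k1, k2, p1, p2, k3] as OpenCV has them; the pictures are not rectified), "xyz" and "attitude" of the camera in the world. Camera axes: x right, y up, looking along -z (the intrinsics and any distortion apply to the point x, -y, -z); pixel columns grow to the right and rows downward; lengths in m; the calibration is good to about 2 mm. A picture is of the moment at which its call begins. get_calibration takes no time and is no camera call.
- robot.finish_job(): hands the job in; it is judged then, once.
Trained networks look in the newest picture that a camera, given by its name, has taken for a name from the list of things; names that differ only in an ending like _2 or _b are one class to them, and where a whole thing is asked for, a point or a joint stands for the part that bears it (a point fixed in the world has none). Each returns a list of dicts, best first, with "conf" (0 to 1); they miss things now and then, are a little off and sometimes report something else, mostly with a low value. They report only what shows in the picture. A call takes as long as a camera call.
- robot.recognise(camera, label): "position" ([row, column] in pixels, amid what is visible of it).
- robot.regions_of(camera, label): "pixels" (400x640 bool, what is visible of it) and "position" ([row, column] in pixels, amid what is visible of it).
- robot.place_of(camera, label): "position" ([row, column] in pixels: a listed point, or the origin of a listed thing).
The state is a dict: "time_s": time; "q": joint angles; "joint_vel": joint speeds; "tau": joint torques, N m; "tool_pos": TCP position; "ee_rot": TCP orientation; "wrist_force": force on the tool from outside, world axes, zero at the start; "ft_torque": the same for the moment, N m; "width": finger opening in m; "grip_force": force on a finger pad.
Only numpy, scipy, OpenCV 4.12 (cv2) and the standard library are available. Lean on these libraries where they do the work, as an engineer would, in place of code of your own. Each camera call takes 0.05 s, during which the arm holds its last target. There are 200 camera calls.

## Working session

There is one attempt and no reset: what is moved stays moved. The work goes in short steps, Python scripts to look and compute and a shell command to move; the robot and the scene stay as the last step left them, time stands still between calls to the robot, and variables do not carry over. Pictures are saved under pics/ and viewed, at most 10 in all, crops included, and the job is handed in when it is done.

```bash
mkdir -p pics; cat > h.py <<'E'
import numpy as np, cv2
from workcell import robot
def world(cam,pix,depth,c=None):
    c=c or robot.get_calibration(cam)
    K=np.array([[c['fx'],0,c['cx']],[0,c['fy'],c['cy']],[0,0,1]])
    r,k=pix
    u=cv2.undistortPoints(np.array([[[k,r]]],float),K,np.array(c['dist_coeffs'],float))[0,0]
    r,k=int(round(r)),int(round(k)); w=depth[max(r-2,0):r+3,max(k-2,0):k+3]; w=w[w>0]
    d=np.median(w) if w.size else np.nan
    A=np.array(c['attitude']); 
    if A.shape!=(3,3): print('att',A)
    return A@np.array([u[0]*d,-u[1]*d,-d])+np.array(c['xyz'])
E
python3 - <<'E'
from h import *
for cam in ('top','side'):
    im,d=robot.read_camera(cam); cv2.imwrite(f'pics/{cam}0.png',im[:,:,::-1])
    for l in ('waisted_pot','straight_pot','pin_left','pin_right','paddle_left','paddle_right','tray','jar','upright_pot','bowl','dispenser'):
        for o in robot.place_of(cam,l)[:2]:
            print(cam,l,round(o['conf'],2),np.round(o['position']),np.round(world(cam,o['position'],d),3))
o=robot.get_obs();print(o['time_s'],o['tool_pos'],o['ee_rot'],o['wrist_force'])
E
```

```text
top waisted_pot 0.58 [218. 287.] [0.543 0.069 0.059]
top straight_pot 0.68 [231. 304.] [0.515 0.03  0.067]
top straight_pot 0.57 [229. 323.] [ 0.52  -0.012  0.068]
top pin_left 0.79 [217. 241.] [0.541 0.168 0.095]
top pin_left 0.31 [230. 322.] [ 0.518 -0.01   0.068]
top pin_right 0.59 [246. 358.] [ 0.483 -0.086  0.096]
top paddle_left 0.69 [210. 218.] [0.553 0.218 0.102]
top paddle_right 0.96 [257. 383.] [ 0.459 -0.14   0.101]
top paddle_right 0.34 [278. 286.] [0.41  0.069 0.044]
top tray 0.76 [278. 286.] [0.41  0.07  0.044]
top tray 0.36 [144. 309.] [0.738 0.026 0.004]
top jar 0.61 [260. 221.] [0.448 0.216 0.055]
top upright_pot 0.6 [210. 398.] [ 0.569 -0.187  0.038]
top bowl 0.88 [139. 306.] [0.749 0.033 0.005]
side waisted_pot 0.58 [201. 294.] [0.5   0.004 0.093]
side straight_pot 0.65 [218. 308.] [ 0.48  -0.069  0.097]
side pin_left 0.77 [166. 268.] [0.548 0.163 0.095]
side pin_right 0.97 [226. 315.] [ 0.475 -0.095  0.094]
side paddle_left 0.95 [156. 262.] [0.557 0.202 0.102]
side paddle_right 0.71 [239. 328.] [ 0.459 -0.151  0.101]
side tray 0.98 [239. 245.] [0.411 0.054 0.019]
side upright_pot 0.68 [271. 396.] [ 0.565 -0.214  0.016]
side bowl 0.76 [198. 376.] [0.73  0.008 0.008]
side dispenser 0.76 [230. 296.] [ 0.475 -0.035  0.055]
1.2 [0.24149348 0.57646886 0.2058128 ] [[-9.22326279e-01  3.86412003e-01 -3.37448326e-06]
 [ 3.86412002e-01  9.22326278e-01  3.76312123e-05]
 [ 1.76535267e-05  3.34043151e-05 -9.99999999e-01]] [0.18261544 0.79149357 0.65108997]
```

```bash
python3 - <<'E'
import cv2
a=cv2.imread('pics/top0.png')[180:310,190:410]
cv2.imwrite('pics/top0c.png',cv2.resize(a,None,fx=3.6,fy=3.6,interpolation=cv2.INTER_CUBIC))
E
```

```text
(no output)
```

View pics/top0c.png

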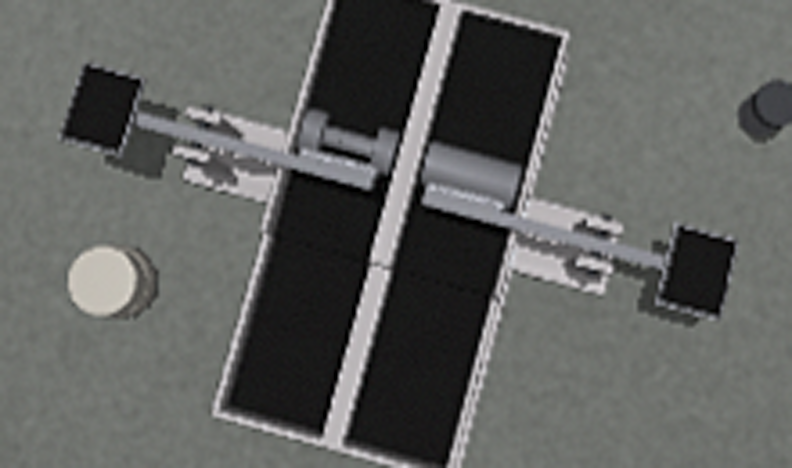

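View pics/side0.png

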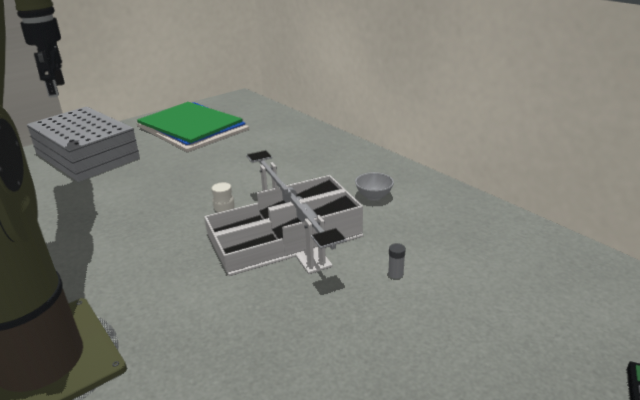

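The top view shows the waisted pot in the left lane (about row 219, col 286) and the straight pot in the right lane. The left paddle is at (row 210, col 218), about (0.553, 0.218, 0.102). The two paddles come out 370 mm apart, which matches the drawing, so these positions are good. The tool's y axis is already within 8° of the dispenser's. I'll move above the paddle with the fingers closed, raising first to clear the box on the left.

```bash
python3 -m creep '[{"delta_pos":[0,0,3],"turn":[0,0,0],"fingers":0},{"delta_pos":[1.5,-1.6,2],"turn":[0,0,0],"fingers":0},{"delta_pos":[2.6,-3,0],"turn":[0,0,0],"fingers":0},{"delta_pos":[2.6,-3,0],"turn":[0,0,0],"fingers":0},{"delta_pos":[2.7,-3.1,0],"turn":[0,0,0],"fingers":0},{"delta_pos":[2.7,-3.1,0],"turn":[0,0,0],"fingers":0},{"delta_pos":[2.7,-3.1,0],"turn":[0,0,0],"fingers":0},{"delta_pos":[2.7,-3.1,0],"turn":[0,0,0],"fingers":0},{"delta_pos":[2.7,-3.1,0],"turn":[0,0,0],"fingers":0},{"delta_pos":[2.7,-3.1,0],"turn":[0,0,0],"fingers":0},{"delta_pos":[2.7,-3.1,0],"turn":[0,0,0],"fingers":0},{"delta_pos":[2.7,-3.1,-2],"turn":[0,0,0],"fingers":0},{"delta_pos":[1.8,-2.1,-4],"turn":[0,0,0],"fingers":0},{"delta_pos":[1.1,-1.4,-4],"turn":[0,0,0],"fingers":0},{"delta_pos":[0,0,-1],"turn":[0,0,0],"fingers":0},{"delta_pos":[0,0,0],"turn":[0,0,0],"fingers":0}]'
python3 - <<'E'
from h import *
for cam in ('top','side'):
    im,d=robot.read_camera(cam); cv2.imwrite(f'pics/{cam}1.png',cv2.resize(im[120:320,190:430,::-1],None,fx=3,fy=3))
    for l in ('paddle_left',):
        for o in robot.place_of(cam,l)[:2]:
            print(cam,l,round(o['conf'],2),np.round(o['position']),np.round(world(cam,o['position'],d),3))
E
```

```text
time_s: 3.2
tool_pos: [0.5531, 0.2178, 0.1462]
ee_rot: [[-0.922, 0.386, -0.001], [0.386, 0.922, 0.0], [0.001, 0.0, -1.0]]
wrist_force: [0.5, 0.5, 0.4]
width: -0.0002
grip_force: 0.0
top paddle_left 0.78 [207. 219.] [0.536 0.173 0.27 ]
side paddle_left 0.82 [157. 258.] [0.547 0.203 0.102]
```

View pics/side1.png

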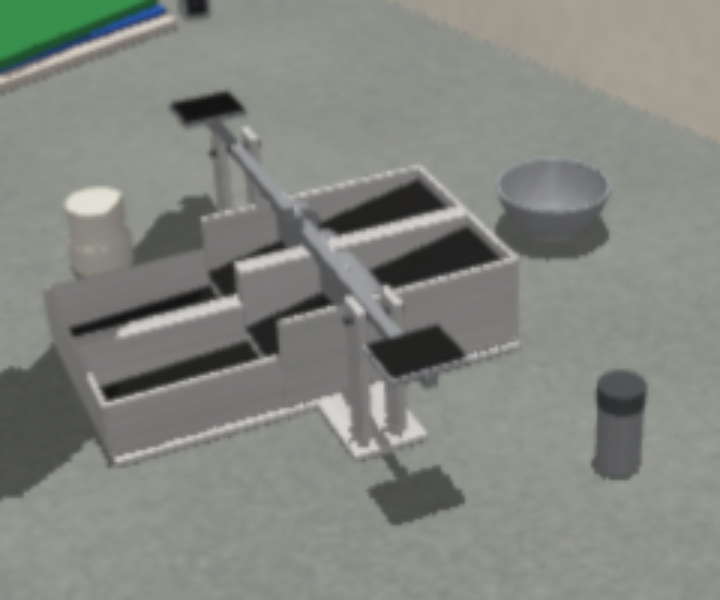

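The side crop shows the left paddle clear at crop (207,107). The fingertips (195,10) look higher above it than the 44 mm I commanded, so I'll check the projection.

```bash
cat >> h.py <<'E'
def proj(cam,p):
    c=robot.get_calibration(cam); K=np.array([[c['fx'],0,c['cx']],[0,c['fy'],c['cy']],[0,0,1]])
    v=np.array(c['attitude']).T@(np.array(p)-np.array(c['xyz'])); v=v*[1,-1,-1]
    return cv2.projectPoints(v[None,None],np.zeros(3),np.zeros(3),K,np.array(c['dist_coeffs'],float))[0].ravel()[::-1],v[2]
E
python3 - <<'E'
from h import *
im,d=robot.read_camera('side')
print(robot.get_obs()['tool_pos'],robot.get_calibration('side')['xyz'])
for p in ([.553,.218,.146],[.553,.218,.102],[.459,-.14,.102],[.242,.576,.206]): print(p,proj('side',p),proj('top',p))
cv2.imwrite('pics/side2.png',cv2.resize(im[60:210,180:380,::-1],None,fx=4,fy=4))
for k in range(110,126,3): print(k,np.round(d[k,248:266],2)[::2])
E
```

```text
[0.55395586 0.21869658 0.14731728] [ 0.00699766 -0.71677033  0.60301245]
[0.553, 0.218, 0.146] (array([136.54178354, 254.88780797]), np.float64(1.1554650106927875)) (array([207.37406827, 212.37852834]), np.float64(0.7900758941283462))
[0.553, 0.218, 0.102] (array([154.32900081, 256.68559885]), np.float64(1.1774005260622626)) (array([210.28922962, 217.57319705]), np.float64(0.8334756629248443))
[0.459, -0.14, 0.102] (array([236.3530138 , 323.90249253]), np.float64(0.8849196359109558)) (array([257.40013983, 383.21133601]), np.float64(0.8192148279420922))
[0.242, 0.576, 0.206] (array([105.51335644,  60.36553254]), np.float64(1.1971344291117056)) (array([373.26241063, -11.03706228]), np.float64(0.6785013680718874))
110 [1.11 1.09 1.09 1.09 1.1  1.1  1.1  1.72 1.73]
113 [1.13 1.12 1.11 1.12 1.12 1.13 1.7  1.7  1.7 ]
116 [1.68 1.12 1.12 1.12 1.12 1.13 1.68 1.68 1.67]
119 [1.66 1.12 1.12 1.12 1.12 1.13 1.66 1.65 1.65]
122 [1.63 1.13 1.12 1.13 1.12 1.13 1.63 1.63 1.63]
125 [1.62 1.13 1.13 1.13 1.14 1.14 1.61 1.61 1.61]
```

View pics/side2.png

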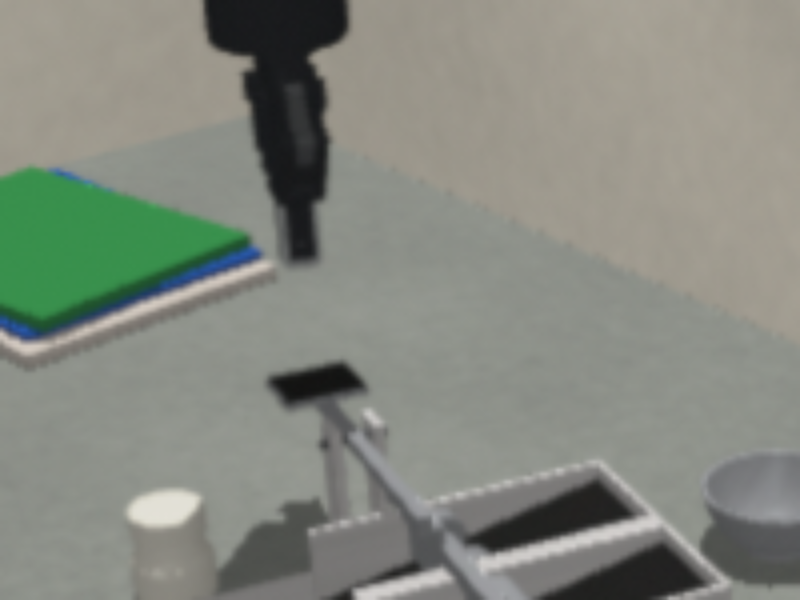

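View pics/top1.png

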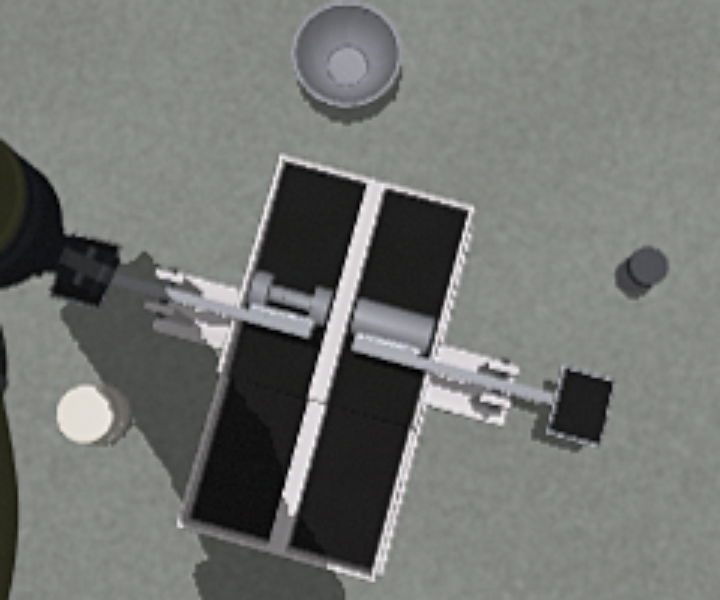

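```bash
python3 - <<'E'
from h import *
im,d=robot.read_camera('side')
for p in [(124,254),(121,254),(116,254),(110,253)]: print(p,world('side',p,d))
im,d=robot.read_camera('top')
for p in [(207,c) for c in range(206,232,2)]: print(p,np.round(world('top',p,d),3),im[p])
cv2.imwrite('pics/top2.png',cv2.resize(im[180:240,185:265,::-1],None,fx=10,fy=10,interpolation=cv2.INTER_NEAREST))
E
```

```text
(124, 254) [0.54740386 0.2068193  0.18094014]
(121, 254) [0.54777625 0.20617655 0.18803195]
(116, 254) [0.54887275 0.20593667 0.19939301]
(110, 253) [0.53819846 0.18944474 0.22038155]
(207, 206) [0.532 0.189 0.296] [14 16 19]
(207, 208) [0.533 0.187 0.291] [16 18 21]
(207, 210) [0.534 0.186 0.284] [27 28 33]
(207, 212) [0.535 0.184 0.279] [46 43 47]
(207, 214) [0.535 0.181 0.277] [46 47 49]
(207, 216) [0.536 0.178 0.274] [46 47 49]
(207, 218) [0.536 0.175 0.272] [46 46 49]
(207, 220) [0.537 0.173 0.268] [47 46 49]
(207, 222) [0.537 0.17  0.266] [41 40 43]
(207, 224) [0.537 0.166 0.266] [35 37 40]
(207, 226) [0.538 0.163 0.264] [19 19 23]
(207, 228) [0.538 0.16  0.261] [12 14 17]
(207, 230) [0.575 0.214 0.001] [129 131 125]
```

View pics/top2.png

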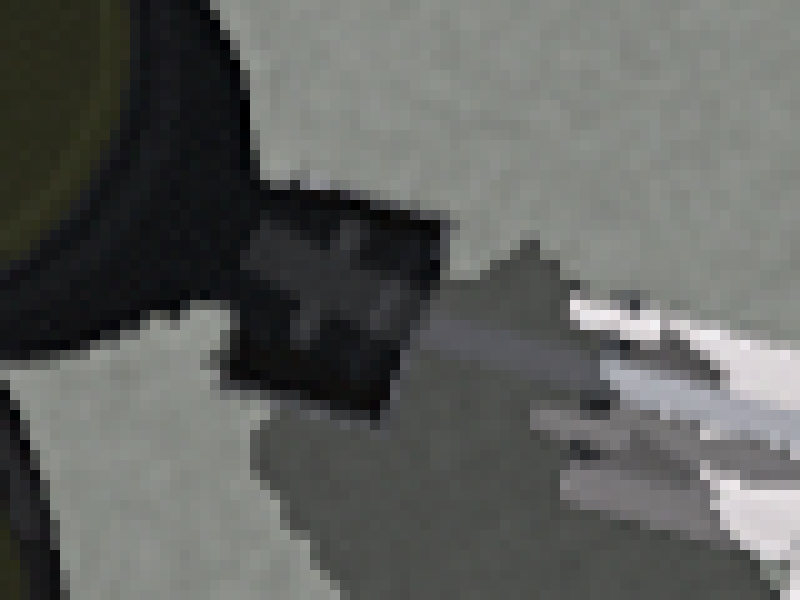

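Both views agree that the real fingertips are about z 0.177, roughly 30 mm above the reported TCP, with x and y correct. I'll go down in small steps and use the force reading to find contact.

```bash
python3 -m creep '[{"delta_pos":[0,0,-1],"turn":[0,0,0],"fingers":0},{"delta_pos":[0,0,-1],"turn":[0,0,0],"fingers":0},{"delta_pos":[0,0,-1],"turn":[0,0,0],"fingers":0},{"delta_pos":[0,0,-0.7],"turn":[0,0,0],"fingers":0},{"delta_pos":[0,0,-0.5],"turn":[0,0,0],"fingers":0},{"delta_pos":[0,0,-0.4],"turn":[0,0,0],"fingers":0},{"delta_pos":[0,0,0],"turn":[0,0,0],"fingers":0}]'
python3 - <<'E'
from h import *
im,d=robot.read_camera('side')
cv2.imwrite('pics/side3.png',cv2.resize(im[90:230,210:350,::-1],None,fx=4,fy=4))
E
```

```text
time_s: 4.42
tool_pos: [0.5534, 0.2174, 0.0996]
ee_rot: [[-0.922, 0.386, -0.0], [0.386, 0.922, -0.0], [0.0, -0.0, -1.0]]
wrist_force: [-0.0, -0.0, 0.1]
width: 0.0001
grip_force: 0.0
```

View pics/side3.png

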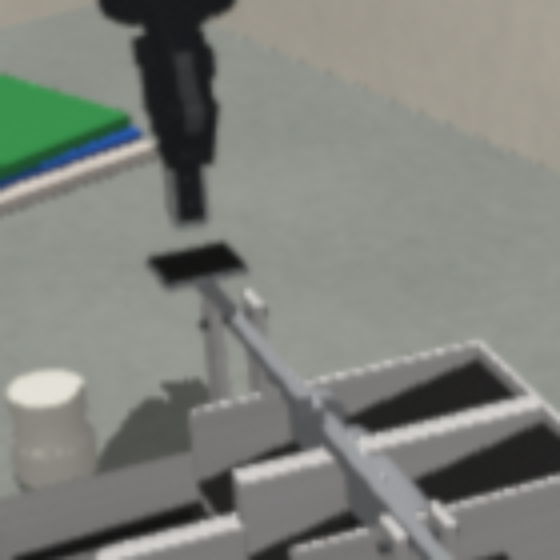

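The tips are centred over the paddle, about 25 mm above it (crop rows 222 and 263), with no force yet. Continuing down to contact.

```bash
python3 -m creep '[{"delta_pos":[0,0,-0.7],"turn":[0,0,0],"fingers":0},{"delta_pos":[0,0,-0.6],"turn":[0,0,0],"fingers":0},{"delta_pos":[0,0,-0.5],"turn":[0,0,0],"fingers":0},{"delta_pos":[0,0,-0.3],"turn":[0,0,0],"fingers":0},{"delta_pos":[0,0,-0.3],"turn":[0,0,0],"fingers":0},{"delta_pos":[0,0,0],"turn":[0,0,0],"fingers":0}]'
```

```text
time_s: 5.22
tool_pos: [0.5535, 0.2176, 0.076]
ee_rot: [[-0.922, 0.386, 0.0], [0.386, 0.922, 0.0], [-0.0, 0.0, -1.0]]
wrist_force: [0.2, -0.6, 3.2]
width: -0.0003
grip_force: 1.5
```

```bash
python3 -m creep '[{"delta_pos":[0,0,-0.3],"turn":[0,0,0],"fingers":0},{"delta_pos":[0,0,-0.3],"turn":[0,0,0],"fingers":0},{"delta_pos":[0,0,0],"turn":[0,0,0],"fingers":0}]'
```

```text
time_s: 5.6
tool_pos: [0.5537, 0.2182, 0.0699]
ee_rot: [[-0.922, 0.386, 0.001], [0.386, 0.922, 0.001], [-0.0, 0.001, -1.0]]
wrist_force: [-0.2, 1.8, 3.8]
width: -0.0001
grip_force: 2.1
```

Contact was at tool z of about 0.077. I'll press to about 0.052, which is 25 mm of travel, and hold.

```bash
python3 -m creep '[{"delta_pos":[0,0,-0.4],"turn":[0,0,0],"fingers":0},{"delta_pos":[0,0,-0.4],"turn":[0,0,0],"fingers":0},{"delta_pos":[0,0,-0.4],"turn":[0,0,0],"fingers":0},{"delta_pos":[0,0,-0.3],"turn":[0,0,0],"fingers":0},{"delta_pos":[0,0,-0.3],"turn":[0,0,0],"fingers":0},{"delta_pos":[0,0,0],"turn":[0,0,0],"fingers":0},{"delta_pos":[0,0,0],"turn":[0,0,0],"fingers":0},{"delta_pos":[0,0,0],"turn":[0,0,0],"fingers":0},{"delta_pos":[0,0,0],"turn":[0,0,0],"fingers":0},{"delta_pos":[0,0,0],"turn":[0,0,0],"fingers":0},{"delta_pos":[0,0,0],"turn":[0,0,0],"fingers":0},{"delta_pos":[0,0,0],"turn":[0,0,0],"fingers":0},{"delta_pos":[0,0,0],"turn":[0,0,0],"fingers":0},{"delta_pos":[0,0,0],"turn":[0,0,0],"fingers":0},{"delta_pos":[0,0,0],"turn":[0,0,0],"fingers":0},{"delta_pos":[0,0,0],"turn":[0,0,0],"fingers":0},{"delta_pos":[0,0,0],"turn":[0,0,0],"fingers":0}]'
python3 - <<'E'
from h import *
im,d=robot.read_camera('top')
a=cv2.resize(im[160:320,190:410,::-1],None,fx=2.5,fy=2.5)
im,d=robot.read_camera('side')
b=cv2.resize(im[130:270,200:350,::-1],None,fx=2.5,fy=2.5)
c=np.zeros((400,800,3),np.uint8); c[:400,:450]=a[:,:450]; c[:350,450:]=b[:,:350]
cv2.imwrite('pics/p4.png',c)
E
```

```text
time_s: 7.72
tool_pos: [0.5536, 0.2168, 0.052]
ee_rot: [[-0.922, 0.387, 0.0], [0.387, 0.922, -0.001], [-0.0, -0.001, -1.0]]
wrist_force: [-1.7, 1.2, 7.6]
width: -0.0005
grip_force: 3.1
```

View pics/p4.png

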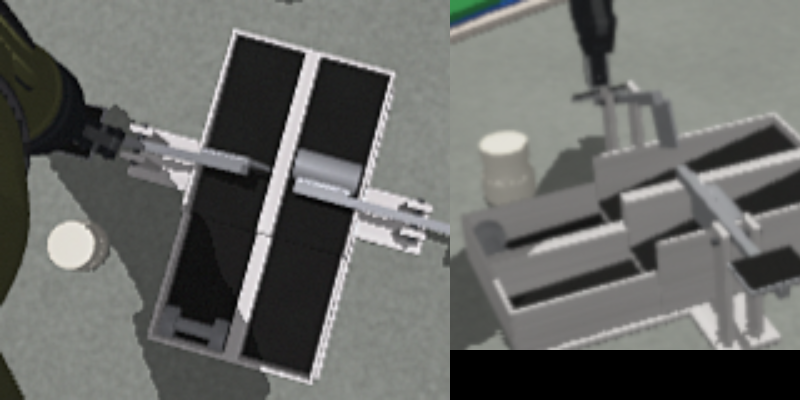

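The waisted pot lies at the bottom of the tray's left half (crop about (195,328)), and the straight pot is still behind its gate (325,172). Releasing the paddle slowly, then backing off.

```bash
python3 -m creep '[{"delta_pos":[0,0,0.3],"turn":[0,0,0],"fingers":0},{"delta_pos":[0,0,0.4],"turn":[0,0,0],"fingers":0},{"delta_pos":[0,0,0.5],"turn":[0,0,0],"fingers":0},{"delta_pos":[0,0,0.5],"turn":[0,0,0],"fingers":0},{"delta_pos":[0,0,0.5],"turn":[0,0,0],"fingers":0},{"delta_pos":[0,0,0.5],"turn":[0,0,0],"fingers":0},{"delta_pos":[0,0,1],"turn":[0,0,0],"fingers":0},{"delta_pos":[0,0,2],"turn":[0,0,0],"fingers":0},{"delta_pos":[0,0,3],"turn":[0,0,0],"fingers":0},{"delta_pos":[0,0,3],"turn":[0,0,0],"fingers":0},{"delta_pos":[0,0,3],"turn":[0,0,0],"fingers":0},{"delta_pos":[0,0,0],"turn":[0,0,0],"fingers":0},{"delta_pos":[0,0,0],"turn":[0,0,0],"fingers":0},{"delta_pos":[0,0,0],"turn":[0,0,0],"fingers":0},{"delta_pos":[0,0,0],"turn":[0,0,0],"fingers":0}]'
python3 - <<'E'
from h import *
im,d=robot.read_camera('top')
a=cv2.resize(im[160:320,190:410,::-1],None,fx=2.5,fy=2.5)
im,d=robot.read_camera('side')
b=cv2.resize(im[130:270,200:350,::-1],None,fx=2.5,fy=2.5)
c=np.zeros((400,800,3),np.uint8); c[:400,:450]=a[:,:450]; c[:350,450:]=b[:,:350]
cv2.imwrite('pics/p5.png',c)
E
```

```text
time_s: 9.7
tool_pos: [0.553, 0.2171, 0.1979]
ee_rot: [[-0.922, 0.386, -0.002], [0.386, 0.922, -0.001], [0.001, -0.001, -1.0]]
wrist_force: [0.2, -0.2, 0.1]
width: -0.0004
grip_force: 0.0
```

View pics/p5.png

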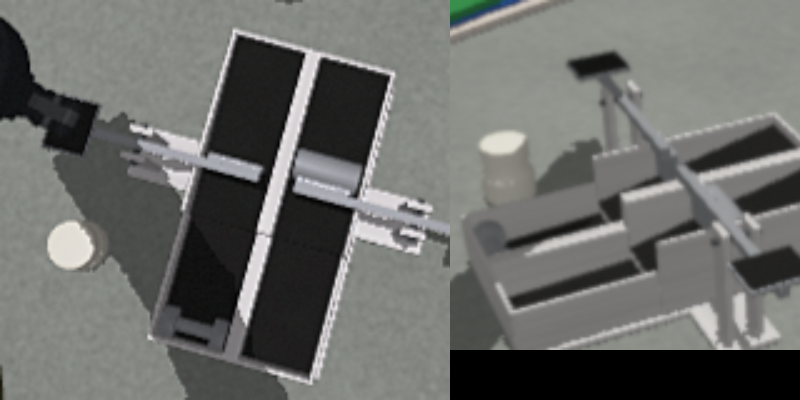

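The paddle is back level (side crop (598,65)) and the gate is shut. The waisted pot is in the tray, the straight pot is in place, and the arm is clear.

```bash
python3 -c "
from workcell import robot
print(robot.finish_job())"
```

```text
the job is handed in; nothing more can be done
None
```

The job is handed in: the waisted pot (left lane) is in the catch tray, its gate is shut again, and the straight pot is still behind its own gate.

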